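# Refile the chromatography columns

### The arm

A 6-joint arm with a two-finger parallel gripper is mounted at the origin on the work surface. World frame = base frame: x ahead of the robot, y to its left, z up, the work surface at z = 0. Lengths are in m, angles in rad, forces in N, time in s.
With the tool pointing down it reaches from about 0.375 to 0.825 m from the base axis. Payload 5.5 kg.
Tool frame: the origin (TCP) lies on the centre line of the jaws, within the pads' length; the fingertips stand ctrl.tip_reach ahead of it and the grasp point (between the pads) lies 6 mm ahead of it (ctrl.tip_reach is the distance from the TCP to the fingertips, in m); z points along the fingers, y is the line along which they close (so a half turn about z gives the same grasp; the last joint's range is limited). The gripper opens to 85 mm and grips with 20 to 120 N. Pads are 22 mm wide; open, the fingers measure 114 mm over their backs; the gripper's body (76 mm by 85 mm) begins 54 mm behind the grasp point. The pads swing forward as they close: fully open they stand 13 mm farther back than shut.
Start: joints at [-1.244, 0.314, -0.047, 1.21, 0, 1.571], TCP at [0.193, -0.568, 0.256] pointing down, gripper open.
Joint ranges: [-2.67, 2.67], [-0.69, 1.73], [-1.03, 1.25], [-2.08, 2.16], [-1.42, 1.45], [-3.14, 3.14]. Speed limits (rad/s): [2.39, 2.39, 3.01, 3.14, 3.14, 3.14].

### API

Orientations are given as a rotation vector (axis times angle).
In Python, from station import ctrl gives the robot as it stands.
- The arm moves only by the shell command python3 -m creep 'ROWS'. ROWS is JSON, a list of rows, each an object with "dr": the turn, a rotation vector about the tool's x, y, z in degrees, a list of three; "offset": the shift along the tool's x, y, z in cm, a list of three; "gripper": the opening, from 0 (shut) to 1 (fully open). A call has 1 to 10 rows; each row is the pose to reach, as a shift and turn from the pose commanded when the call began, along the tool's axes at that moment; what a row does not reach only later rows make up. A row lasts 1/10 s, in which the tool goes at most 50 mm and 8.59 degrees, less where a joint would pass 70% of its speed; a pose out of reach is approached as far as the arm can. A call with a gripper value outside its range is refused whole. The fingers move at their own pace and stop on an object; the grip force is fixed at half the most. Time passes only in rows, so rows that repeat a pose let the fingers close. It gives the time, the measured TCP pose, the force, the opening and the grip force at its end, in the units of the state.
- ctrl.sense(): the state, without advancing time (a new reading comes with each control period).
- ctrl.capture(name): name is "side" or "top"; returns the picture (420x560x3 uint8, blue, green, red); there is no depth.
- ctrl.camera_params(name): a dict with "camera_matrix" (3x3 intrinsics, pixels), "xyz" and "orientation" of the camera in the world. Camera axes: x right, y up, looking along -z (the intrinsics and any distortion apply to the point x, -y, -z); pixel columns grow to the right and rows downward; lengths in m; the calibration is good to about 2 mm. A picture is of the moment at which its call begins. camera_params takes no time and is no camera call.
- ctrl.hand_in(): hands the job in; it is judged then, once.
Trained networks look in the newest picture that a camera, given by its name, has taken for a name from the list of things; names that differ only in an ending like _2 or _b are one class to them, and where a whole thing is asked for, a point or a joint stands for the part that bears it (a point fixed in the world has none). Each returns a list of dicts, best first, with "score" (0 to 1); they miss things now and then, are a little off and sometimes report something else, mostly with a low value. They report only what shows in the picture. A call takes as long as a camera call. They do not tell look-alikes from the thing itself.
- ctrl.look_for(label, camera): "centre" ([row, column] in pixels, amid what is visible of it).
- ctrl.cut_out(label, camera): "pixels" (420x560 bool, what is visible of it) and "centre" ([row, column] in pixels, amid what is visible of it).
- ctrl.landmark_of(label, camera): "centre" ([row, column] in pixels: a listed point, or the origin of a listed thing).
The state is a dict: "time_s": time; "joints": joint angles; "qd": joint speeds; "joint_torque": joint torques, N m; "ee_pos": TCP position; "tool_rot": TCP orientation; "wrist_force": force on the tool from outside, world axes, zero at the start; "torque": the same for the moment, N m; "finger_gap": finger opening in m; "gripper_force": force on a finger pad.
Only numpy, scipy, OpenCV 4.12 (cv2) and the standard library are available. Lean on these libraries where they do the work, as an engineer would, in place of code of your own. Each camera call takes 0.05 s, during which the arm holds its last target. There are 200 camera calls.

### The job

The short column (one band) has been put away in the wrong slot of the column rack, and the long column (three bands) is still out on the bench. Return both to their own slots, the ones of their length whose cards show one bar and three bars, each lying flat and fully down between its end stops; lay them in, do not drop them. Leave the bottle, the wrench and the vial rack where they are.

Things in the scene. Friction and masses are not known exactly. Their poses are not given: they have to be found in the camera images.
- col_short: steel column 110 mm long: round barrel of 22 mm diameter, at each end a hexagonal fitting 22 mm long, 30 mm across flats (34.6 across corners); one black band round the barrel. Lies on a flat; origin in the middle of its axis, 15 mm above what it lies on; x along it (either way round is equal). About 0.26 kg. Starts loose on the floor of the long column's slot
- col_long: steel column 200 mm long: round barrel of 22 mm diameter, at each end a hexagonal fitting 22 mm long, 30 mm across flats (34.6 across corners); three black bands round the barrel. Lies on a flat; origin in the middle of its axis, 15 mm above what it lies on; x along it (either way round is equal). About 0.42 kg. Starts on the bench
- slot_short_seat (a point): fixed slot, grey floor, white walls, white card with one black bar at its robot-side end. Pocket 118 mm long, 41 mm wide (for the 110 mm column): end stops, side cheeks only along the last 18 mm at each end; walls 6 mm thick, 18 mm above the floor; open-sided between. Point: where the middle of its column axis rests, 15 mm above the floor, 33 above the bench; x along the slot
- slot_mid_seat (a point): fixed slot, grey floor, white walls, white card with two black bars at its robot-side end. Pocket 158 mm long, 41 mm wide (for the 150 mm column): end stops, side cheeks only along the last 18 mm at each end; walls 6 mm thick, 18 mm above the floor; open-sided between. Point: where the middle of its column axis rests, 15 mm above the floor, 33 above the bench; x along the slot. Stays empty
- slot_long_seat (a point): fixed slot, grey floor, white walls, white card with three black bars at its robot-side end. Pocket 208 mm long, 41 mm wide (for the 200 mm column): end stops, side cheeks only along the last 18 mm at each end; walls 6 mm thick, 18 mm above the floor; open-sided between. Point: where the middle of its column axis rests, 15 mm above the floor, 33 above the bench; x along the slot
- rack: fixed dark steel board 266 x 292 x 12 mm that carries three slots side by side, 90 mm apart, in any order, each on a grey plate 262 x 82 x 6 mm. Origin at its underside below the centre of the middle pocket (board from -149 to +117 mm in x, -146 to 146 in y); x away from the robot, along the slots
- bottle: bystander: amber glass bottle, 66 mm diameter, 125 mm tall; origin under its centre
- wrench: bystander: steel wrench, 170 mm long, lying flat; origin under its middle, x along it
- vial_rack: bystander: black vial rack 70 x 140 mm, 38 mm high with its vials; origin under its centre
Not all that is in view belongs to the job. Leave any blue or yellow look-alike of the col_short alone. What is shaped like the col_long but orange is not meant.

How it is judged:
By the outcome, as a careful person would: the job done as asked, in the order asked, and still so for the second after the job is handed in, with the robot touching nothing.
It also fails if it takes over 64 s, if anything falls off the work surface, if the arm or the gripper's body presses on something with over 40 N, if the wrist force passes 120 N, or if a joint passes its speed limit or range.

## Working session

There is one attempt and no reset: what is moved stays moved. The work goes in short steps, Python scripts to look and compute and a shell command to move; the robot and the scene stay as the last step left them, time stands still between calls to the robot, and variables do not carry over. Pictures are saved under pics/ and viewed, at most 10 in all, crops included, and the job is handed in when it is done.

```bash
ls; mkdir -p pics
python3 - <<'E'
from station import ctrl
import cv2,numpy as np
for c in("top","side"):
    im=ctrl.capture(c); cv2.imwrite(f"pics/{c}0.png",im)
    print(c,ctrl.camera_params(c))
    for n in("col_short","col_long","slot_short_seat","slot_mid_seat","slot_long_seat","rack","bottle","wrench","vial_rack"):
        print(n,[(np.round(d["centre"],1).tolist(),round(float(d["score"]),2)) for d in ctrl.landmark_of(n,c)])
print(ctrl.sense(),ctrl.tip_reach)
E
```

```text
pics
top {'camera_matrix': array([[394.39614291,   0.        , 277.49235683],
       [  0.        , 394.39614291, 205.53564229],
       [  0.        ,   0.        ,   1.        ]]), 'xyz': array([ 0.55028945, -0.03983217,  1.17509221]), 'orientation': array([ 0.03469189, -0.05704159, -1.55496631])}
col_short [([214.1, 310.4], 0.88), ([231.4, 253.9], 0.84), ([153.4, 252.5], 0.82), ([179.3, 356.3], 0.52)]
col_long [([235.9, 433.4], 0.85), ([251.7, 373.5], 0.58)]
slot_short_seat [([238.5, 196.5], 0.61)]
slot_mid_seat [([234.4, 221.8], 0.84)]
slot_long_seat [([231.3, 254.6], 0.85)]
rack [([234.4, 227.1], 0.82)]
bottle [([154.6, 296.8], 0.7)]
wrench [([176.8, 355.4], 0.54), ([234.6, 221.4], 0.26)]
vial_rack [([240.1, 120.0], 0.97), ([237.6, 190.9], 0.39)]
side {'camera_matrix': array([[390.14525682,   0.        , 275.59433876],
       [  0.        , 390.14525682, 210.09344065],
       [  0.        ,   0.        ,   1.        ]]), 'xyz': array([ 0.48166692, -0.74813845,  0.87468319]), 'orientation': array([ 0.71917829, -0.06612053, -0.21597406])}
col_short [([206.5, 245.4], 0.8), ([252.3, 
[... 281 characters left out ...]
08.6, 243.9], 0.27)]
{'time_s': 1.0, 'joints': array([-1.24399275e+00,  3.13475576e-01, -4.70919774e-02,  1.21018547e+00,
        1.79933775e-05,  1.57080644e+00]), 'qd': array([0.00086888, 0.00106038, 0.00020754, 0.00064611, 0.00011401,
       0.00045397]), 'joint_torque': array([-9.70147585e-05, -5.39469874e+01,  3.40057540e+01,  1.57886265e-03,
       -1.30221802e-04, -1.03878395e-05]), 'ee_pos': array([ 0.19261791, -0.56824883,  0.25631767]), 'tool_rot': array([3.09970872e+00, 5.11038370e-01, 3.89516214e-05]), 'wrist_force': array([0.12202649, 0.05883067, 0.51851354]), 'torque': array([ 0.01841352, -0.00556783,  0.02366299]), 'gripper_force': 0.0, 'finger_gap': 0.08551143746970055} 0.025
```

View pics/top0.png

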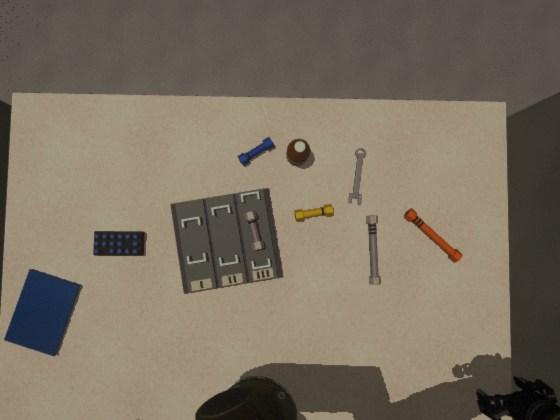

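View pics/side0.png

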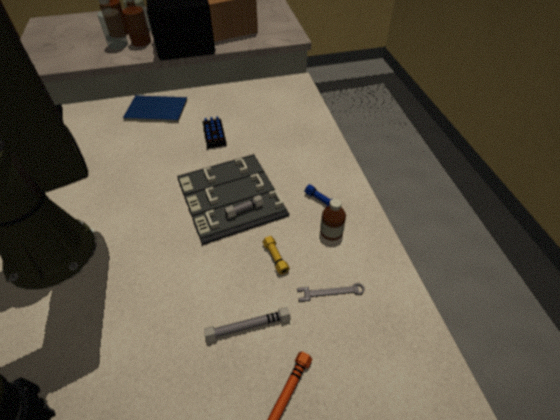

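The top picture shows the steel short column at about (231,254), in the slot with three bars (rightmost). The one-bar slot is the leftmost, with its card at (284,202), and the steel long column is at (250,374).

Candidates for col_short: steel (231,254), yellow (214,314), blue (152,256). Candidates for col_long: steel (250,374), orange (235,433). I choose the steel ones and will check them in a close crop.

```bash
cat > h.py <<'E'
from station import ctrl
import cv2,numpy as np
from scipy.spatial.transform import Rotation as R
from scipy.optimize import least_squares
P={c:ctrl.camera_params(c) for c in("top","side")}
def proj(c,X):
    p=P[c];X=np.atleast_2d(X);q=(X-p["xyz"])@R.from_rotvec(p["orientation"]).as_matrix()
    q=q*[1,-1,-1];u=q@p["camera_matrix"].T;return u[:,:2]/u[:,2:]   # col,row
def ray(c,uv):
    p=P[c];d=np.linalg.inv(p["camera_matrix"])@[uv[0],uv[1],1];return p["xyz"],R.from_rotvec(p["orientation"]).apply(d*[1,-1,-1])
def onz(c,uv,z):
    o,d=ray(c,uv);return o+d*(z-o[2])/d[2]
def tri(a,b):
    f=lambda X:np.r_[proj("top",X)[0]-a,proj("side",X)[0]-b]
    s=least_squares(f,[.5,0,.03]);return s.x,np.sqrt(np.mean(s.fun**2))
def pca(m):
    r,c=np.nonzero(m);q=np.c_[c,r].astype(float);(x,y),(w,h),a=cv2.minAreaRect(q.astype(np.float32))
    b=cv2.boxPoints(((x,y),(w,h),a));
    e=sorted([(np.linalg.norm(b[i]-b[(i+1)%4]),i) for i in range(2)])[0][1]
    return (b[e]+b[(e+1)%4])/2,(b[(e+2)%4]+b[(e+3)%4])/2
E
python3 - <<'E'
from h import *
ims={c:ctrl.capture(c) for c in P}
ends={}
for c in P:
    for n in("col_short","col_long"):
        for d in ctrl.cut_out(n,c):
            m=d["pixels"]; col=ims[c][m].astype(float)
            a,b=pca(m); sat=(col.max(1)-col.min(1)).mean()
            print(c,n,round(d["score"],2),np.round(d["centre"],1),m.sum(),"sat",round(sat),a.round(1),b.round(1))
            if sat<35 and (n,c) not in ends: ends[n,c]=sorted([tuple(a),tuple(b)],key=lambda t:t[1] if c=="top" else -t[0])
for n in("col_short","col_long"):
    if (n,"top") in ends and (n,"side") in ends:
        for i in(0,1):
            X,e=tri(np.array(ends[n,"top"][i]),np.array(ends[n,"side"][i]));print(n,X.round(4),e)
for t,s in(((196.5,238.5),(225.1,167.1)),((254.6,231.3),(245.5,207.9))): print("slot",*tri(np.array(t),np.array(s)))
A=ims["top"][182:300,165:385]; B=ims["side"][150:245,170:295]
cv2.imwrite("pics/ct.png",cv2.resize(A,None,fx=3.6,fy=3.6,interpolation=cv2.INTER_CUBIC))
cv2.imwrite("pics/cs.png",cv2.resize(B,None,fx=6,fy=6,interpolation=cv2.INTER_CUBIC))
E
```

```text
top col_short 0.91 [229.7 255.6] 341 sat 18 [249.5 211.1] [258.8 248.1]
top col_short 0.89 [151.6 256.3] 309 sat 49 [271.6 141. ] [240.6 160.9]
top col_short 0.8 [212.7 312.3] 366 sat 103 [332.5 209. ] [294.8 215.8]
top col_short 0.68 [245.5 196.2] 2493 sat 15 [188.1 201. ] [202.3 289.6]
top col_short 0.6 [249.  373.1] 613 sat 19 [371.9 214.9] [374.1 284.2]
top col_long 0.96 [250.  374.6] 603 sat 19 [371.3 214.9] [374.7 284.2]
top col_long 0.8 [233.3 431.5] 614 sat 103 [406.7 211.1] [459.2 259. ]
side col_short 0.86 [255.9 272.1] 414 sat 85 [266.6 237.2] [285. 274.]
side col_short 0.73 [193.  226.6] 1749 sat 12 [270.5 179.9] [188.1 205.7]
side col_short 0.67 [209.5 242. ] 385 sat 13 [262.2 199.6] [224.7 213.8]
side col_short 0.66 [194.1 313.5] 160 sat 48 [306.2 188.5] [329.2 200.6]
side col_long 0.64 [384.3 289.3] 816 sat 97 [306. 354.] [272.2 421.6]
side col_long 0.56 [324.3 248.6] 878 sat 14 [289.  313.1] [204.9 334.7]
col_short [0.6115 0.0187 0.1147] 4.087915543654935
col_short [ 0.4442 -0.0024  0.0818] 13.425793384466921
col_long [ 0.5951 -0.3337  0.0135] 0.01596352192113378
col_long [ 0.3934 -0.3433  0.016 ] 0.16713654506826675
slot [0.51700661 0.17327743 0.04852718] 0.5407443618967671
slot [0.54562542 0.00924994 0.02761364] 0.9547122052282598
```

View pics/ct.png

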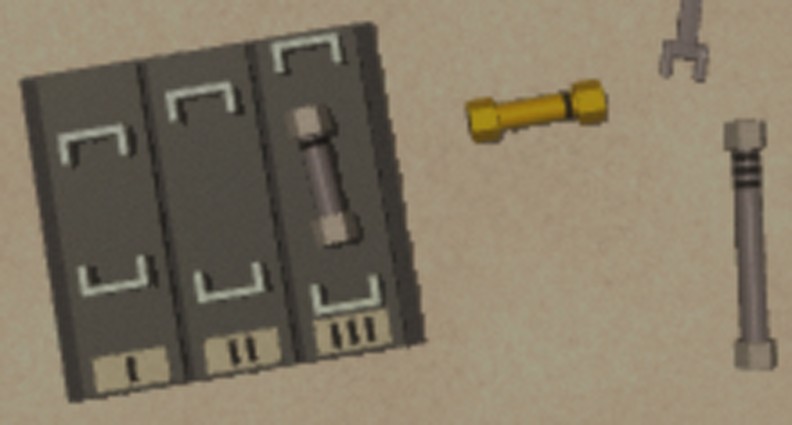

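View pics/cs.png

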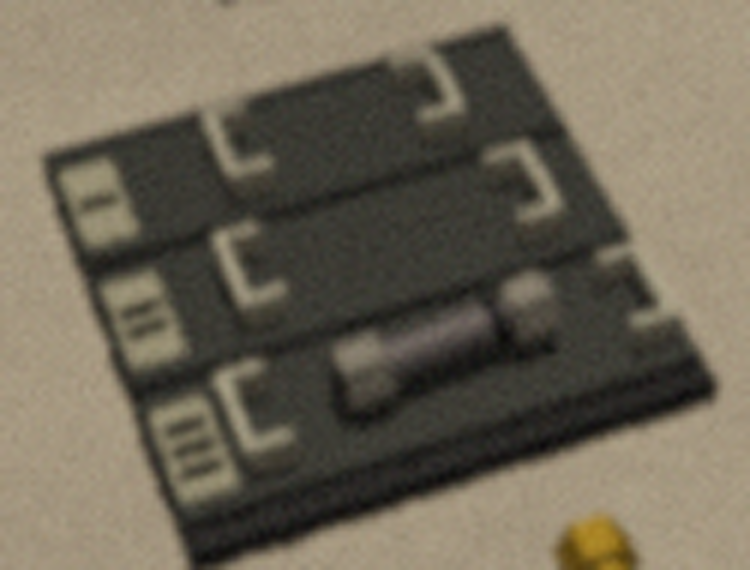

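The crops confirm it: the steel one-band column lies in slot III (ends at about (311,125) and (336,228) in the crop). Slot I is leftmost and empty, and the steel three-band column is at the right. Next I fit the rack with a model and triangulate the short column.

```bash
cat > fit.py <<'E'
from h import *
from scipy.optimize import minimize
# wall-top samples in rack frame (y left). slot I at y=+90, II 0, III -90
def walls(L,y0,grow=0,z=.036):
    o=[]
    for s in(1,-1):
        xe=s*(L/2+.003+grow); 
        for y in np.linspace(-.0235,.0235,16): o.append([xe,y0+y,z])
        for t in(1,-1):
            for x in np.linspace(L/2-.018,L/2+.003,8): o.append([s*x,y0+t*(.0235+grow),z])
    return np.array(o)
L={.09:.118,0:.158,-.09:.208}
def T(v,X): return np.c_[v[0]+np.cos(v[2])*X[:,0]-np.sin(v[2])*X[:,1],v[1]+np.sin(v[2])*X[:,0]+np.cos(v[2])*X[:,1],X[:,2]]
def fitrack(ims,cams,x0,slots=(.09,0,-.09)):
    W=np.vstack([walls(L[s],s) for s in slots])
    g={c:cv2.GaussianBlur(cv2.cvtColor(ims[c],cv2.COLOR_BGR2GRAY).astype(np.float32),(0,0),.9) for c in cams}
    def f(v):
        t=0
        for c in cams:
            q=proj(c,T(v,W)).astype(np.float32); t-=cv2.remap(g[c],q[:,:1],q[:,1:],cv2.INTER_CUBIC).mean()
        return t
    best=min((minimize(f,np.array(x0)+[a,b,0],method="Nelder-Mead",options=dict(initial_simplex=np.array(x0)+[a,b,0]+np.array([[0,0,0],[.006,0,0],[0,.006,0],[0,0,.05]]),xatol=1e-5,fatol=1e-3)) for a in(-.008,0,.008) for b in(-.008,0,.008)),key=lambda r:r.fun)
    return best.x,best.fun
E
python3 - <<'E'
from fit import *
ims={c:ctrl.capture(c) for c in P}
x0=[.531,.091,.15]
for c in(["top"],["side"],["top","side"]):
    print(c,*fitrack(ims,c,x0))
v,_=fitrack(ims,["top"],x0)
for s in L: print("slot",s,fitrack(ims,["top"],v,(s,)),T(v,np.array([[0,s,.033]])))
t=[(249.5,211.1),(258.8,248.1)];s=[(262.2,199.6),(224.7,213.8)]
for i in(0,1): print("short",tri(np.array(t[i]),np.array(s[i])),onz("top",t[i],.033))
for q in((371.3,214.9),(374.7,284.2)): print("long top@.015",onz("top",q,.015))
E
```

```text
['top'] [0.53085338 0.09700045 0.17932063] -129.57579040527344
['side'] [0.53085288 0.09590305 0.18588716] -118.28601837158203
['top', 'side'] [0.53085465 0.09679289 0.18218646] -247.37503051757812
slot 0.09 (array([0.53126597, 0.09704194, 0.18285992]), np.float64(-130.2050018310547)) [[0.51480088 0.18555731 0.033     ]]
slot 0 (array([0.53074182, 0.09696208, 0.1811019 ]), np.float64(-129.74679565429688)) [[0.53085338 0.09700045 0.033     ]]
slot -0.09 (array([0.53086227, 0.09708519, 0.17855299]), np.float64(-128.941162109375)) [[0.54690588 0.00844359 0.033     ]]
short (array([0.60119268, 0.02505248, 0.03299081]), np.float64(0.31565920270190084)) [0.59991678 0.02519122 0.033     ]
short (array([ 0.49046785, -0.00332772,  0.03129679]), np.float64(0.7648930026469748)) [ 0.49366522 -0.00360254  0.033     ]
long top@.015 [ 0.59505361 -0.33329638  0.015     ]
long top@.015 [ 0.39253724 -0.34346353  0.015     ]
```

Everything agrees: the axis measures 33 mm above the bench for the short column and 15 mm for the long one. Lengths come out at 112 and 202 mm, and the rack pose matches in both views. The targets:

| Item | x (m) | y (m) | Yaw |
|---|---|---|---|
| Short column | 0.546 | 0.011 | 14.8° |
| Slot I | 0.515 | 0.185 | 10.4° |
| Slot III | 0.547 | 0.008 | 10.4° |
| Long column | 0.494 | -0.338 | 2.9° |

```bash
cat > go.py <<'E'
import sys,numpy as np
from station import ctrl
from scipy.spatial.transform import Rotation as R
s=ctrl.sense();x,y,z,yaw=map(float,sys.argv[1:]);M=R.from_rotvec(s["tool_rot"])
a=np.radians(yaw);G=R.from_matrix(np.array([[np.cos(a),np.sin(a),0],[np.sin(a),-np.cos(a),0],[0,0,-1]]))
print("cm",(M.inv().apply(np.array([x,y,z])-s["ee_pos"])*100).round(2),"deg",np.degrees((M.inv()*G).as_rotvec()).round(2),"t",s["time_s"],"F",s["wrist_force"].round(1),"gap",s["finger_gap"],s["ee_pos"].round(4))
E
python3 go.py .5463 .0109 .15 14.8
```

```text
cm [ 52.09 -43.49  10.63] deg [ 0.   -0.    3.92] t 1.4 F [-0.5 -0.1 -0.7] gap 0.08552253922200195 [ 0.1926 -0.5682  0.2563]
```

```bash
python3 -m creep '[{"offset":[52.1,-43.5,8],"dr":[0,0,3.9],"gripper":0.7},{"offset":[52.1,-43.5,8],"dr":[0,0,3.9],"gripper":0.7},{"offset":[52.1,-43.5,8],"dr":[0,0,3.9],"gripper":0.7},{"offset":[52.1,-43.5,8],"dr":[0,0,3.9],"gripper":0.7},{"offset":[52.1,-43.5,8],"dr":[0,0,3.9],"gripper":0.7},{"offset":[52.1,-43.5,8],"dr":[0,0,3.9],"gripper":0.7},{"offset":[52.1,-43.5,8],"dr":[0,0,3.9],"gripper":0.7},{"offset":[52.1,-43.5,8],"dr":[0,0,3.9],"gripper":0.7},{"offset":[52.1,-43.5,8],"dr":[0,0,3.9],"gripper":0.7},{"offset":[52.1,-43.5,8],"dr":[0,0,3.9],"gripper":0.7}]'; python3 go.py .5463 .0109 .09 14.8
```

```text
time_s: 2.4
ee_pos: [0.4523, -0.1426, 0.1979]
tool_rot: [3.115, 0.405, 0.001]
wrist_force: [-0.2, -0.7, -0.3]
finger_gap: 0.0599
gripper_force: 0.0
cm [ 13.   -12.45  10.8 ] deg [ 0.04 -0.05  0.02] t 2.4 F [-0.2 -0.7 -0.3] gap 0.059945848259228746 [ 0.4523 -0.1426  0.1979]
```

```bash
python3 -m creep '[{"offset":[13,-12.4,6],"dr":[0,0,0],"gripper":0.7},{"offset":[13,-12.4,8],"dr":[0,0,0],"gripper":0.7},{"offset":[13,-12.4,10],"dr":[0,0,0],"gripper":0.7},{"offset":[13,-12.4,10],"dr":[0,0,0],"gripper":0.7},{"offset":[13,-12.4,10],"dr":[0,0,0],"gripper":0.7},{"offset":[13,-12.4,10],"dr":[0,0,0],"gripper":0.7},{"offset":[13,-12.4,10],"dr":[0,0,0],"gripper":0.7}]'; python3 go.py .5463 .0109 .047 14.8
python3 - <<'E'
from h import *
a=ctrl.capture("top")[170:290,190:330];b=ctrl.capture("side")[150:245,180:320]
cv2.imwrite("pics/g1.png",np.vstack([cv2.resize(a,(560,480*560//560)) [:300*1+180], cv2.resize(b,(560,120*1))][:1]+[]))
E
```

```text
time_s: 3.1
ee_pos: [0.5452, 0.008, 0.0984]
tool_rot: [3.115, 0.405, 0.0]
wrist_force: [0.2, 0.2, -0.3]
finger_gap: 0.0602
gripper_force: 0.0
cm [ 0.18 -0.26  5.14] deg [0.03 0.   0.  ] t 3.1 F [ 0.2  0.2 -0.3] gap 0.06018317893309476 [0.5452 0.008  0.0984]
```

```bash
python3 -m creep '[{"offset":[0.2,-0.25,2],"dr":[0,0,0],"gripper":0.7},{"offset":[0.2,-0.25,4],"dr":[0,0,0],"gripper":0.7},{"offset":[0.2,-0.25,5.1],"dr":[0,0,0],"gripper":0.7},{"offset":[0.2,-0.25,5.1],"dr":[0,0,0],"gripper":0.7},{"offset":[0.2,-0.25,5.1],"dr":[0,0,0],"gripper":0.7}]'; python3 go.py .5463 .0109 .047 14.8
```

```text
time_s: 3.7
ee_pos: [0.5469, 0.011, 0.0475]
tool_rot: [3.115, 0.404, 0.001]
wrist_force: [0.5, 0.5, 0.6]
finger_gap: 0.0598
gripper_force: 0.0
cm [-0.06 -0.    0.05] deg [ 0.01 -0.03 -0.03] t 3.7 F [0.5 0.5 0.6] gap 0.059815363078312776 [0.5469 0.011  0.0475]
```

```bash
python3 -m creep '[{"offset":[0,0,0],"dr":[0,0,0],"gripper":0.1},{"offset":[0,0,0],"dr":[0,0,0],"gripper":0.1},{"offset":[0,0,0],"dr":[0,0,0],"gripper":0.1},{"offset":[0,0,0],"dr":[0,0,0],"gripper":0.1},{"offset":[0,0,0],"dr":[0,0,0],"gripper":0.1},{"offset":[0,0,0],"dr":[0,0,0],"gripper":0.1},{"offset":[0,0,0],"dr":[0,0,0],"gripper":0.1},{"offset":[0,0,-1],"dr":[0,0,0],"gripper":0.1},{"offset":[0,0,-2],"dr":[0,0,0],"gripper":0.1},{"offset":[0,0,-2],"dr":[0,0,0],"gripper":0.1}]'; python3 go.py .5147 .1853 .09 10.4
```

```text
time_s: 4.7
ee_pos: [0.5479, 0.0116, 0.0685]
tool_rot: [3.115, 0.405, 0.004]
wrist_force: [0.6, -0.1, -2.2]
finger_gap: 0.02
gripper_force: 59.0
cm [  1.24 -17.63  -2.16] deg [ 0.03 -0.14  4.43] t 4.7 F [ 0.6 -0.1 -2.2] gap 0.019998335116537855 [0.5479 0.0116 0.0685]
```

```bash
python3 -m creep '[{"offset":[0,0,-2.2],"dr":[0,0,0],"gripper":0.1},{"offset":[1.2,-4,-2.2],"dr":[0,0,2],"gripper":0.1},{"offset":[1.2,-8,-2.2],"dr":[0,0,4.4],"gripper":0.1},{"offset":[1.2,-12,-2.2],"dr":[0,0,4.4],"gripper":0.1},{"offset":[1.2,-16,-2.2],"dr":[0,0,4.4],"gripper":0.1},{"offset":[1.2,-17.6,-2.2],"dr":[0,0,4.4],"gripper":0.1},{"offset":[1.2,-17.6,-2.2],"dr":[0,0,4.4],"gripper":0.1},{"offset":[1.2,-17.6,-2.2],"dr":[0,0,4.4],"gripper":0.1},{"offset":[1.2,-17.6,-2.2],"dr":[0,0,4.4],"gripper":0.1}]'; python3 go.py .5147 .1853 .048 10.4
python3 - <<'E'
from fit import *
ims={c:ctrl.capture(c) for c in P}
for c in P:
    for d in ctrl.cut_out("col_short",c)[:4]:
        a,b=pca(d["pixels"]);print(c,round(d["score"],2),np.round(d["centre"],1),d["pixels"].sum(),a.round(1),b.round(1))
a=cv2.resize(ims["top"][180:300,150:290],None,fx=4,fy=4,interpolation=2);b=cv2.resize(ims["side"][120:245,170:290],(int(120*480/125),480),interpolation=2)
cv2.imwrite("pics/g2.png",cv2.resize(np.hstack([a,b]),(800,int(480*800/(560+460)))))
E
```

```text
time_s: 5.6
ee_pos: [0.524, 0.1421, 0.0887]
tool_rot: [-3.082, -0.38, 0.009]
wrist_force: [-0.3, -0.2, -2.8]
finger_gap: 0.0195
gripper_force: 59.4
cm [ 0.15 -4.26  4.23] deg [-2.1   0.13  3.65] t 5.6 F [-0.3 -0.2 -2.8] gap 0.019505920305257475 [0.524  0.1421 0.0887]
top 0.77 [151.1 253.1] 368 [271.9 141.2] [239.  160.9]
top 0.54 [211.8 313.4] 372 [332.3 208.8] [293.9 215.4]
top 0.44 [251.5 213.1] 48 [205.9 218.8] [213.5 255.9]
side 0.85 [253.8 272.7] 410 [266.1 237.4] [284.7 273.2]
side 0.53 [195.  317.9] 215 [305.6 187.7] [330.2 202. ]
side 0.51 [170.4 220.4] 193 [245.2 162.8] [210.2 173.7]
```

View pics/g2.png

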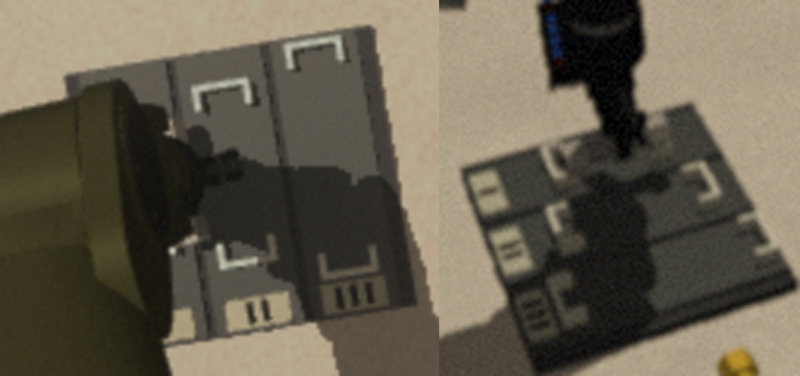

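The top view shows the arm covering slot I, and the side view shows the column held above the rack, still short of slot I. The arm lagged, so I check the joints.

```bash
python3 -c "
from station import ctrl
s=ctrl.sense();print(s['joints'].round(3),s['qd'].round(3),s['time_s'],s['ee_pos'],s['tool_rot'])"; python3 -m creep '[{"offset":[0,0,0],"dr":[0,0,0],"gripper":0.1},{"offset":[0,0,0],"dr":[0,0,0],"gripper":0.1}]'; python3 -c "
from station import ctrl
s=ctrl.sense();print(s['joints'].round(3),s['qd'].round(3),s['time_s'])"; python3 go.py .5147 .1853 .09 10.4
```

```text
[ 0.245  0.335 -0.425  0.812  0.037  3.141] [ 0.003  0.     0.    -0.     0.    -0.003] 5.8 [0.52389322 0.14237711 0.08872998] [-3.08164744 -0.38013129  0.00896565]
time_s: 6.0
ee_pos: [0.5238, 0.1428, 0.0888]
tool_rot: [-3.081, -0.381, 0.009]
wrist_force: [0.1, 0.6, -3.6]
finger_gap: 0.0195
gripper_force: 59.4
[ 0.245  0.335 -0.425  0.812  0.037  3.141] [ 0.004  0.002  0.001  0.     0.001 -0.   ] 6.0
cm [ 0.15 -4.34  0.04] deg [-2.13  0.13  3.71] t 6.0 F [ 0.1  0.6 -3.6] gap 0.019498530984759704 [0.5238 0.1428 0.0888]
```

q6 sits at its limit (3.141), so slot I needs the half-turned grasp. The column is equal either way round, so I turn the tool -180° about z in mid-air, a little higher.

```bash
python3 -m creep '[{"offset":[0,0,-2],"dr":[0,0,-8],"gripper":0.1},{"offset":[0,0,-4],"dr":[0,0,-17],"gripper":0.1},{"offset":[0,0,-4],"dr":[0,0,-25],"gripper":0.1},{"offset":[0,0,-4],"dr":[0,0,-34],"gripper":0.1},{"offset":[0,0,-4],"dr":[0,0,-42],"gripper":0.1},{"offset":[0,0,-4],"dr":[0,0,-51],"gripper":0.1},{"offset":[0,0,-4],"dr":[0,0,-59],"gripper":0.1},{"offset":[0,0,-4],"dr":[0,0,-68],"gripper":0.1},{"offset":[0,0,-4],"dr":[0,0,-76],"gripper":0.1},{"offset":[0,0,-4],"dr":[0,0,-85],"gripper":0.1}]'; python3 go.py .5147 .1853 .12 190.4
```

```text
time_s: 7.0
ee_pos: [0.5241, 0.1415, 0.1287]
tool_rot: [-2.019, -2.366, -0.032]
wrist_force: [-0.2, -0.9, -3.2]
finger_gap: 0.02
gripper_force: 59.5
cm [ 4.43 -0.23  1.03] deg [  1.48  -1.86 -91.32] t 7.0 F [-0.2 -0.9 -3.2] gap 0.019955626686400763 [0.5241 0.1415 0.1287]
```

```bash
python3 -m creep '[{"offset":[0.5,0,0],"dr":[0,0,-8],"gripper":0.1},{"offset":[1,0,0],"dr":[0,0,-17],"gripper":0.1},{"offset":[1.5,0,0],"dr":[0,0,-25],"gripper":0.1},{"offset":[2,0,0],"dr":[0,0,-34],"gripper":0.1},{"offset":[2.5,0,0],"dr":[0,0,-42],"gripper":0.1},{"offset":[3,0,0],"dr":[0,0,-51],"gripper":0.1},{"offset":[3.5,0,0],"dr":[0,0,-59],"gripper":0.1},{"offset":[4,0,0],"dr":[0,0,-68],"gripper":0.1},{"offset":[4.4,-0.2,0],"dr":[0,0,-76],"gripper":0.1},{"offset":[4.4,-0.2,0],"dr":[1.2,-1.5,-84],"gripper":0.1}]'; python3 go.py .5147 .1853 .09 190.4
```

```text
time_s: 8.0
ee_pos: [0.5153, 0.1845, 0.1303]
tool_rot: [0.083, -3.137, -0.009]
wrist_force: [0.2, 0.2, -3.2]
finger_gap: 0.0199
gripper_force: 59.5
cm [0.04 0.06 4.03] deg [ 0.33 -0.19 -7.36] t 8.0 F [ 0.2  0.2 -3.2] gap 0.01993042599062412 [0.5153 0.1845 0.1303]
```

```bash
python3 -m creep '[{"offset":[0,0,1.5],"dr":[0.3,-0.2,-7.3],"gripper":0.1},{"offset":[0,0,3],"dr":[0.3,-0.2,-7.3],"gripper":0.1},{"offset":[0,0,4],"dr":[0.3,-0.2,-7.3],"gripper":0.1},{"offset":[0,0,4],"dr":[0.3,-0.2,-7.3],"gripper":0.1},{"offset":[0,0,4],"dr":[0.3,-0.2,-7.3],"gripper":0.1}]'; python3 go.py .5147 .1853 .048 190.4
python3 - <<'E'
from fit import *
ims={c:ctrl.capture(c) for c in P}
for c in P:
    for d in ctrl.cut_out("col_short",c)[:4]:
        a,b=pca(d["pixels"]);print(c,round(d["score"],2),np.round(d["centre"],1),d["pixels"].sum(),a.round(1),b.round(1))
# expected projected ends if column axis at the planned pose, z=.09-.048+.033
u=np.array([np.cos(.1815),np.sin(.1815),0])*.055
s=ctrl.sense()["ee_pos"];C=np.array([s[0],s[1],s[2]-.0145])
for c in P: print(c,"expect",proj(c,np.array([C+u,C-u])).round(1))
a=cv2.resize(ims["top"][180:300,150:290],None,fx=3,fy=3,interpolation=2);b=cv2.resize(ims["side"][110:210,170:290],(432,360),interpolation=2)
cv2.imwrite("pics/g3.png",np.hstack([a[:360,:360],b]))
E
```

```text
time_s: 8.5
ee_pos: [0.5154, 0.1849, 0.0905]
tool_rot: [-0.274, 3.13, 0.002]
wrist_force: [0.2, -0.7, -2.6]
finger_gap: 0.0199
gripper_force: 59.5
cm [0.06 0.05 4.25] deg [ 0.06  0.01 -0.39] t 8.5 F [ 0.2 -0.7 -2.6] gap 0.01993724984291639 [0.5154 0.1849 0.0905]
top 0.86 [151.2 251.6] 325 [271.8 141. ] [239.5 160.8]
top 0.79 [228.6 191.6] 219 [187.3 218.8] [193.6 259.2]
top 0.61 [208.2 309.8] 382 [332.9 208.6] [294.7 215.4]
side 0.91 [252.8 275. ] 396 [266.2 237.4] [284.4 273.8]
side 0.81 [159.9 221.1] 274 [242.7 153.3] [207.1 163.3]
side 0.64 [195.7 316.9] 241 [305.1 187.8] [330.3 201.7]
top expect [[187.2 220.2]
 [193.3 259.5]]
side expect [[240.8 153.1]
 [206.9 162.7]]
```

View pics/g3.png

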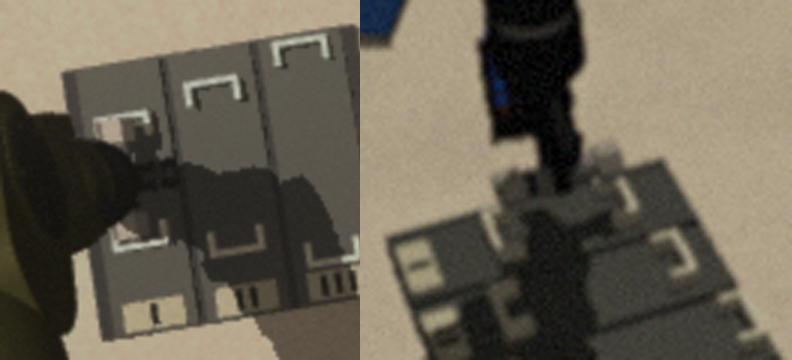

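The column hangs level over slot I, about 2 mm toward +x of where it should be. The ends match the prediction to about 1 px: top (218.8,187.3) and (259.2,193.6). I correct 2 mm and lower it.

```bash
python3 -m creep '[{"offset":[0.2,0,1],"dr":[0,0,-0.4],"gripper":0.1},{"offset":[0.2,0,2],"dr":[0,0,-0.4],"gripper":0.1},{"offset":[0.2,0,2.8],"dr":[0,0,-0.4],"gripper":0.1},{"offset":[0.2,0,3.4],"dr":[0,0,-0.4],"gripper":0.1},{"offset":[0.2,0,3.8],"dr":[0,0,-0.4],"gripper":0.1},{"offset":[0.2,0,4.0],"dr":[0,0,-0.4],"gripper":0.1},{"offset":[0.2,0,4.15],"dr":[0,0,-0.4],"gripper":0.1},{"offset":[0.2,0,4.15],"dr":[0,0,-0.4],"gripper":0.1}]'; python3 go.py .5132 .185 .0475 190.4
```

```text
time_s: 9.5
ee_pos: [0.5135, 0.1847, 0.0489]
tool_rot: [-0.285, 3.128, 0.002]
wrist_force: [-0.0, -0.1, -3.2]
finger_gap: 0.0198
gripper_force: 59.5
cm [0.02 0.04 0.14] deg [0.05 0.03 0.03] t 9.5 F [-0.  -0.1 -3.2] gap 0.019803448044146542 [0.5135 0.1847 0.0489]
```

```bash
python3 -m creep '[{"offset":[0,0,0.1],"dr":[0,0,0],"gripper":0.1},{"offset":[0,0,0.15],"dr":[0,0,0],"gripper":0.1},{"offset":[0,0,0.15],"dr":[0,0,0],"gripper":0.1}]'; python3 go.py .5132 .185 .0475 190.4
```

```text
time_s: 9.8
ee_pos: [0.5137, 0.1848, 0.0478]
tool_rot: [-0.286, 3.128, 0.002]
wrist_force: [-0.3, -0.8, -0.1]
finger_gap: 0.0196
gripper_force: 59.9
cm [0.05 0.03 0.03] deg [0.06 0.07 0.03] t 9.8 F [-0.3 -0.8 -0.1] gap 0.019579393269428046 [0.5137 0.1848 0.0478]
```

```bash
python3 -m creep '[{"offset":[0,0,0.05],"dr":[0,0,0],"gripper":0.1},{"offset":[0,0,0.05],"dr":[0,0,0],"gripper":0.3},{"offset":[0,0,0.05],"dr":[0,0,0],"gripper":0.5},{"offset":[0,0,0.05],"dr":[0,0,0],"gripper":0.6},{"offset":[0,0,0.05],"dr":[0,0,0],"gripper":0.6},{"offset":[0,0,-2],"dr":[0,0,0],"gripper":0.6},{"offset":[0,0,-6],"dr":[0,0,0],"gripper":0.6},{"offset":[0,0,-10],"dr":[0,0,0],"gripper":0.6}]'; python3 go.py .494 -.3384 .13 182.9
```

```text
time_s: 10.6
ee_pos: [0.5125, 0.1843, 0.1478]
tool_rot: [0.285, -3.127, -0.001]
wrist_force: [0.4, -0.2, 0.1]
finger_gap: 0.0513
gripper_force: 0.0
cm [ 11.29 -51.07   1.76] deg [ 0.03 -0.1   7.53] t 10.6 F [ 0.4 -0.2  0.1] gap 0.05126062116298572 [0.5125 0.1843 0.1478]
```

```bash
python3 -m creep '[{"offset":[11.3,-51,1.7],"dr":[0,0,7.5],"gripper":0.7},{"offset":[11.3,-51,1.7],"dr":[0,0,7.5],"gripper":0.7},{"offset":[11.3,-51,1.7],"dr":[0,0,7.5],"gripper":0.7},{"offset":[11.3,-51,1.7],"dr":[0,0,7.5],"gripper":0.7},{"offset":[11.3,-51,1.7],"dr":[0,0,7.5],"gripper":0.7},{"offset":[11.3,-51,1.7],"dr":[0,0,7.5],"gripper":0.7},{"offset":[11.3,-51,1.7],"dr":[0,0,7.5],"gripper":0.7},{"offset":[11.3,-51,1.7],"dr":[0,0,7.5],"gripper":0.7},{"offset":[11.3,-51,1.7],"dr":[0,0,7.5],"gripper":0.7},{"offset":[11.3,-51,1.7],"dr":[0,0,7.5],"gripper":0.7}]'; python3 go.py .494 -.3384 .07 182.9
python3 - <<'E'
from fit import *
ims={c:ctrl.capture(c) for c in P}
print(fitrack(ims,["top"],[.5309,.0968,.181],(.09,)))
v=[.5309,.0968,.181]
for c in P:
    for d in ctrl.cut_out("col_short",c)[:5]:
        a,b=pca(d["pixels"]);print(c,round(d["score"],2),np.round(d["centre"],1),d["pixels"].sum(),a.round(1),b.round(1), onz(c,a,.033).round(4),onz(c,b,.033).round(4))
a=cv2.resize(ims["top"][182:300,165:285],None,fx=3.6,fy=3.6,interpolation=2);b=cv2.resize(ims["side"][150:245,170:250],(358,425),interpolation=2)
cv2.imwrite("pics/g4.png",np.hstack([a[:424],b[:424]]))
E
```

```text
time_s: 11.6
ee_pos: [0.495, -0.317, 0.1306]
tool_rot: [-0.08, 3.14, 0.002]
wrist_force: [1.1, 0.7, 0.5]
finger_gap: 0.0593
gripper_force: 0.0
cm [ 0.21 -2.14  6.05] deg [0.06 0.04 0.02] t 11.6 F [1.1 0.7 0.5] gap 0.059343082419135704 [ 0.495  -0.317   0.1306]
(array([0.53102621, 0.09677439, 0.18138712]), np.float64(-146.82330322265625))
top 0.88 [211.4 311.8] 328 [331.5 209.1] [294.7 215.4] [ 0.6095 -0.2128  0.033 ] [ 0.5895 -0.106   0.033 ]
top 0.61 [238.9 193. ] 385 [190.3 219.6] [196.2 258.4] [0.5726 0.1953 0.033 ] [0.4618 0.1754 0.033 ]
top 0.58 [148.1 254.8] 365 [271.7 140.6] [239.7 161.1] [ 0.8075 -0.036   0.033 ] [0.7454 0.0565 0.033 ]
top 0.32 [234.1 256. ] 2521 [249.4 190.7] [263.6 279.7] [0.6593 0.0267 0.033 ] [ 0.4038 -0.019   0.033 ]
side 0.81 [196.2 315.8] 219 [305.5 187.9] [330.2 202. ] [0.7393 0.042  0.033 ] [ 0.7937 -0.0302  0.033 ]
side 0.8 [256.6 273.8] 384 [265.4 237.8] [285.2 273.4] [ 0.5833 -0.1151  0.033 ] [ 0.6091 -0.2365  0.033 ]
```

View pics/g4.png

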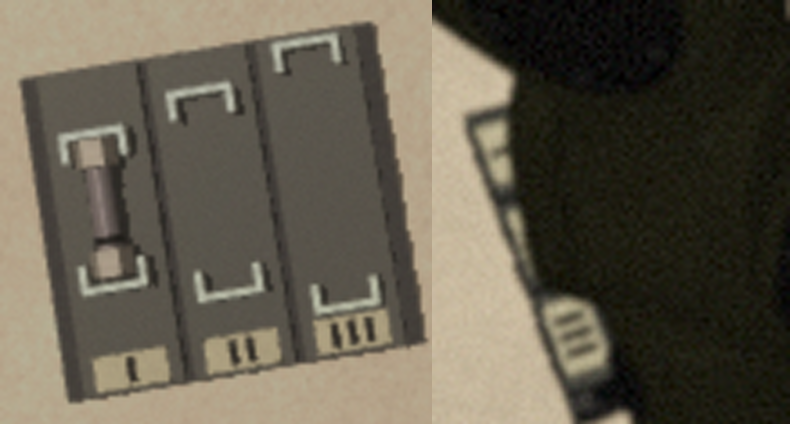

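The top view shows the short column lying in slot I between its stops, with ends at (219.6,190.3) and (258.4,196.2). The side view is blocked by the arm, so I re-check it later. On to the long column.

```bash
python3 -m creep '[{"offset":[0.2,-2.1,2],"dr":[0,0,0],"gripper":0.7},{"offset":[0.2,-2.1,5],"dr":[0,0,0],"gripper":0.7},{"offset":[0.2,-2.1,6],"dr":[0,0,0],"gripper":0.7},{"offset":[0.2,-2.1,6],"dr":[0,0,0],"gripper":0.7}]'; python3 go.py .4941 -.3384 .0295 182.9
```

```text
time_s: 12.2
ee_pos: [0.4932, -0.3334, 0.0689]
tool_rot: [0.083, -3.137, -0.006]
wrist_force: [-0.6, 0.6, 0.2]
finger_gap: 0.0599
gripper_force: 0.0
cm [-0.08 -0.52  3.94] deg [ 0.23 -0.18  0.12] t 12.2 F [-0.6  0.6  0.2] gap 0.05992477521167782 [ 0.4932 -0.3334  0.0689]
```

```bash
python3 -m creep '[{"offset":[0,-0.2,1],"dr":[0,0,0],"gripper":0.7},{"offset":[0,-0.2,2],"dr":[0,0,0],"gripper":0.7},{"offset":[0,-0.2,2],"dr":[0,0,0],"gripper":0.7}]'; python3 go.py .4941 -.3384 .0295 182.9
```

```text
time_s: 12.5
ee_pos: [0.4942, -0.3372, 0.0497]
tool_rot: [0.081, -3.14, -0.003]
wrist_force: [-0.1, 0.6, -0.7]
finger_gap: 0.0596
gripper_force: 0.0
cm [ 0.01 -0.13  2.02] deg [ 0.11 -0.04  0.05] t 12.5 F [-0.1  0.6 -0.7] gap 0.05958614679029933 [ 0.4942 -0.3372  0.0497]
```

```bash
python3 -m creep '[{"offset":[0,-0.1,1],"dr":[0,0,0],"gripper":0.7},{"offset":[0,-0.1,2],"dr":[0,0,0],"gripper":0.7},{"offset":[0,-0.1,2],"dr":[0,0,0],"gripper":0.7},{"offset":[0,-0.1,2],"dr":[0,0,0],"gripper":0.1},{"offset":[0,-0.1,2],"dr":[0,0,0],"gripper":0.1},{"offset":[0,-0.1,2],"dr":[0,0,0],"gripper":0.1},{"offset":[0,-0.1,2],"dr":[0,0,0],"gripper":0.1},{"offset":[0,-0.1,2],"dr":[0,0,0],"gripper":0.1},{"offset":[0,-0.1,2],"dr":[0,0,0],"gripper":0.1},{"offset":[0,-0.1,2],"dr":[0,0,0],"gripper":0.1}]'; python3 go.py .4941 -.3384 .0295 182.9
```

```text
time_s: 13.5
ee_pos: [0.4949, -0.3389, 0.0311]
tool_rot: [-0.08, 3.14, 0.001]
wrist_force: [-1.9, 2.1, 5.6]
finger_gap: 0.0199
gripper_force: 59.1
cm [0.08 0.05 0.16] deg [0.04 0.06 0.03] t 13.5 F [-1.9  2.1  5.6] gap 0.019910880516285846 [ 0.4949 -0.3389  0.0311]
```

```bash
python3 -m creep '[{"offset":[0,0,-2],"dr":[0,0,0],"gripper":0.1},{"offset":[0,0,-5],"dr":[0,0,0],"gripper":0.1},{"offset":[0,0,-8],"dr":[0,0,0],"gripper":0.1},{"offset":[0,0,-8],"dr":[0,0,0],"gripper":0.1},{"offset":[0,0,-8],"dr":[0,0,0],"gripper":0.1}]'; python3 go.py .548 .0078 .1 190.4
```

```text
time_s: 14.0
ee_pos: [0.4946, -0.339, 0.1101]
tool_rot: [-0.08, 3.14, 0.001]
wrist_force: [-0.0, 0.2, -4.7]
finger_gap: 0.0198
gripper_force: 59.7
cm [-7.11 34.36  1.03] deg [ 0.03  0.03 -7.47] t 14.0 F [-0.   0.2 -4.7] gap 0.01976150103022185 [ 0.4946 -0.339   0.1101]
```

```bash
python3 -m creep '[{"offset":[-1,4,0],"dr":[0,0,-1],"gripper":0.1},{"offset":[-2,8,0],"dr":[0,0,-2],"gripper":0.1},{"offset":[-3,12,0],"dr":[0,0,-3],"gripper":0.1},{"offset":[-4,16,0],"dr":[0,0,-4],"gripper":0.1},{"offset":[-5,20,0],"dr":[0,0,-5],"gripper":0.1},{"offset":[-6,24,0],"dr":[0,0,-6],"gripper":0.1},{"offset":[-6.5,28,0],"dr":[0,0,-7.4],"gripper":0.1},{"offset":[-7.1,32,0],"dr":[0,0,-7.4],"gripper":0.1},{"offset":[-7.1,34.3,0],"dr":[0,0,-7.4],"gripper":0.1},{"offset":[-7.1,34.3,0],"dr":[0,0,-7.4],"gripper":0.1}]'; python3 go.py .548 .0078 .09 190.4
```

```text
time_s: 15.0
ee_pos: [0.5461, 0.0102, 0.1084]
tool_rot: [0.289, -3.125, -0.004]
wrist_force: [0.4, -1.0, -3.5]
finger_gap: 0.0194
gripper_force: 59.9
cm [-0.15 -0.28  1.84] deg [ 0.15 -0.2   0.17] t 15.0 F [ 0.4 -1.  -3.5] gap 0.019365016959103924 [0.5461 0.0102 0.1084]
```

```bash
python3 -m creep '[{"offset":[0,0,1],"dr":[0,0,0],"gripper":0.1},{"offset":[0,0,1.8],"dr":[0,0,0],"gripper":0.1},{"offset":[0,0,1.8],"dr":[0,0,0],"gripper":0.1},{"offset":[0,0,1.8],"dr":[0,0,0],"gripper":0.1}]'; python3 go.py .548 .0078 .051 190.4
python3 - <<'E'
from fit import *
ims={c:ctrl.capture(c) for c in P}
s=ctrl.sense()["ee_pos"];zc=s[2]-.0161
u=np.array([np.cos(.1815),np.sin(.1815),0])*.1;C=np.array([s[0],s[1],zc])
for c in P:
    print(c,"expect",proj(c,np.array([C+u,C-u])).round(1).tolist())
    for n in("col_long","col_short"):
      for d in ctrl.cut_out(n,c)[:5]:
        a,b=pca(d["pixels"]);z=zc if n=="col_long" else .033;print(c,n,round(d["score"],2),d["pixels"].sum(),a.round(1),b.round(1),onz(c,a,z).round(4),onz(c,b,z).round(4))
a=cv2.resize(ims["top"][182:300,165:285],None,fx=3.4,fy=3.4,interpolation=2);b=cv2.resize(ims["side"][140:245,180:285],(390,390),interpolation=2)
cv2.imwrite("pics/g5.png",np.hstack([a[:390],b[:390]]))
E
```

```text
time_s: 15.4
ee_pos: [0.5473, 0.0063, 0.092]
tool_rot: [0.28, -3.128, -0.002]
wrist_force: [0.6, 0.3, -3.8]
finger_gap: 0.0196
gripper_force: 59.9
cm [-0.1   0.13  4.1 ] deg [ 0.07 -0.07 -0.16] t 15.4 F [ 0.6  0.3 -3.8] gap 0.01955723706006009 [0.5473 0.0063 0.092 ]
top expect [[249.1, 193.7], [260.8, 264.9]]
top col_long 0.77 556 [407.1 210.8] [459.4 259.7] [ 0.6056 -0.4183  0.0768] [ 0.4717 -0.5642  0.0768]
top col_long 0.68 84 [255.  197.5] [244.  197.5] [0.6362 0.0081 0.0768] [0.6357 0.0387 0.0768]
top col_short 0.8 349 [190.9 219.8] [195.7 257.4] [0.5723 0.1937 0.033 ] [0.4645 0.1768 0.033 ]
top col_short 0.69 305 [331.2 209.4] [295.6 215.5] [ 0.6087 -0.2119  0.033 ] [ 0.5892 -0.1085  0.033 ]
side expect [[276.6, 186.7], [209.6, 207.7]]
side col_long 0.72 856 [305.8 353.4] [271.8 421.4] [ 0.5987 -0.4589  0.0768] [ 0.5037 -0.5666  0.0768]
side col_long 0.57 531 [276.8 187.4] [208.5 208.6] [0.6464 0.022  0.0768] [ 0.4463 -0.014   0.0768]
side col_long 0.54 1819 [282.4 199.9] [195.7 227.5] [ 0.6508 -0.0293  0.0768] [ 0.4063 -0.0728  0.0768]
side col_short 0.94 408 [266.2 236.9] [284.2 272.9] [ 0.586  -0.1127  0.033 ] [ 0.607  -0.2344  0.033 ]
side col_short 0.52 222 [305.8 187.3] [329.8 203.3] [0.7406 0.044  0.033 ] [ 0.7909 -0.0351  0.033 ]
side col_short 0.49 145 [226.1 171.1] [208. 173.] [0.5157 0.1714 0.033 ] [0.459  0.1765 0.033 ]
side col_short 0.37 876 [337. 199.] [328.7 240.3] [ 0.8168 -0.0236  0.033 ] [ 0.7469 -0.1625  0.033 ]
```

View pics/g5.png

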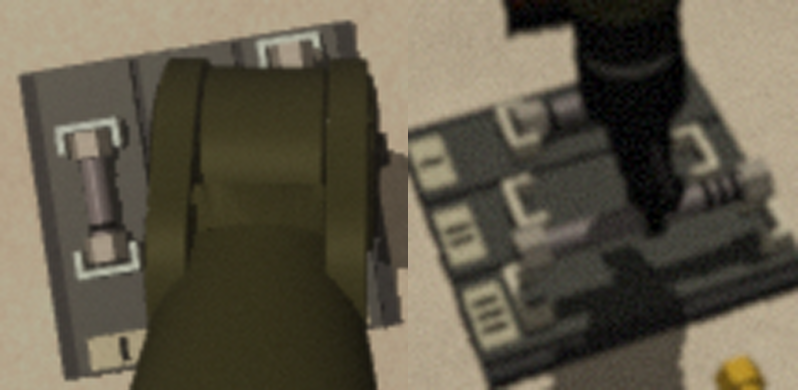

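The side view shows the long column held level above slot III, with ends at (187,277) and (209,209) matching the prediction. The short column lies in slot I. Lowering now.

```bash
python3 -m creep '[{"offset":[-0.1,0.1,0],"dr":[0,0,-0.2],"gripper":0.1},{"offset":[-0.1,0.1,1],"dr":[0,0,-0.2],"gripper":0.1},{"offset":[-0.1,0.1,1.5],"dr":[0,0,-0.2],"gripper":0.1},{"offset":[-0.1,0.1,1.5],"dr":[0,0,-0.2],"gripper":0.1}]'; python3 go.py .5482 .0077 .051 190.4
```

```text
time_s: 16.1
ee_pos: [0.5476, 0.0086, 0.0765]
tool_rot: [0.288, -3.126, -0.002]
wrist_force: [-0.5, 0.3, -3.6]
finger_gap: 0.0194
gripper_force: 59.9
cm [-0.05 -0.1   2.55] deg [ 0.08 -0.12  0.14] t 16.1 F [-0.5  0.3 -3.6] gap 0.019375897001529474 [0.5476 0.0086 0.0765]
```

```bash
python3 -m creep '[{"offset":[-0.05,-0.05,0.8],"dr":[0,0,0],"gripper":0.1},{"offset":[-0.05,-0.05,1.4],"dr":[0,0,0],"gripper":0.1},{"offset":[-0.05,-0.05,1.9],"dr":[0,0,0],"gripper":0.1},{"offset":[-0.05,-0.05,2.3],"dr":[0,0,0],"gripper":0.1},{"offset":[-0.05,-0.05,2.5],"dr":[0,0,0],"gripper":0.1},{"offset":[-0.05,-0.05,2.5],"dr":[0,0,0],"gripper":0.1}]'; python3 go.py .5482 .0077 .049 190.4
```

```text
time_s: 16.7
ee_pos: [0.5492, 0.0081, 0.0526]
tool_rot: [0.288, -3.128, -0.002]
wrist_force: [0.1, 0.7, -3.7]
finger_gap: 0.0199
gripper_force: 59.9
cm [ 0.1  -0.02  0.36] deg [ 0.06 -0.01  0.13] t 16.7 F [ 0.1  0.7 -3.7] gap 0.019852838364381814 [0.5492 0.0081 0.0526]
```

```bash
python3 -m creep '[{"offset":[0.1,0,0.15],"dr":[0,0,0],"gripper":0.1},{"offset":[0.1,0,0.25],"dr":[0,0,0],"gripper":0.1},{"offset":[0.1,0,0.3],"dr":[0,0,0],"gripper":0.1},{"offset":[0.1,0,0.3],"dr":[0,0,0],"gripper":0.1}]'; python3 go.py .5482 .0077 .049 190.4
```

```text
time_s: 17.1
ee_pos: [0.5484, 0.008, 0.05]
tool_rot: [-0.288, 3.128, 0.002]
wrist_force: [0.6, 0.2, -2.9]
finger_gap: 0.0198
gripper_force: 59.9
cm [ 0.03 -0.02  0.1 ] deg [0.06 0.03 0.13] t 17.1 F [ 0.6  0.2 -2.9] gap 0.01984537450933551 [0.5484 0.008  0.05  ]
```

```bash
python3 -m creep '[{"offset":[0,0,0.05],"dr":[0,0,0],"gripper":0.1},{"offset":[0,0,0.1],"dr":[0,0,0],"gripper":0.1},{"offset":[0,0,0.1],"dr":[0,0,0],"gripper":0.1}]'; python3 go.py .5482 .0077 .049 190.4
```

```text
time_s: 17.4
ee_pos: [0.5486, 0.008, 0.0492]
tool_rot: [-0.288, 3.128, 0.002]
wrist_force: [-1.6, 0.5, 0.3]
finger_gap: 0.0197
gripper_force: 60.3
cm [ 0.04 -0.02  0.02] deg [0.05 0.04 0.13] t 17.4 F [-1.6  0.5  0.3] gap 0.019650521595658804 [0.5486 0.008  0.0492]
```

Contact came at the expected height (0.049). I press on a touch, release, and retreat up and away from both views.

```bash
python3 -m creep '[{"offset":[0,0,0.03],"dr":[0,0,0],"gripper":0.1},{"offset":[0,0,0.03],"dr":[0,0,0],"gripper":0.3},{"offset":[0,0,0.03],"dr":[0,0,0],"gripper":0.5},{"offset":[0,0,0.03],"dr":[0,0,0],"gripper":0.6},{"offset":[0,0,0.03],"dr":[0,0,0],"gripper":0.6},{"offset":[0,0,-2],"dr":[0,0,0],"gripper":0.6},{"offset":[0,0,-6],"dr":[0,0,0],"gripper":0.6},{"offset":[0,0,-11],"dr":[0,0,0],"gripper":0.6},{"offset":[0,0,-14],"dr":[0,0,0],"gripper":0.6},{"offset":[0,0,-14],"dr":[0,0,0],"gripper":0.6}]'; python3 go.py .35 -.42 .25 190.4
```

```text
time_s: 18.4
ee_pos: [0.5517, 0.0078, 0.1941]
tool_rot: [-0.287, 3.119, 0.001]
wrist_force: [0.1, 0.0, -0.7]
finger_gap: 0.0517
gripper_force: 0.0
cm [ 27.6  -38.38  -5.82] deg [-0.03  0.52  0.13] t 18.4 F [ 0.1  0.  -0.7] gap 0.05168042583036247 [0.5517 0.0078 0.1941]
```

```bash
python3 -m creep '[{"offset":[38.9,-44.5,-5.8],"dr":[0,0,0],"gripper":0.6},{"offset":[38.9,-44.5,-5.8],"dr":[0,0,0],"gripper":0.6},{"offset":[38.9,-44.5,-5.8],"dr":[0,0,0],"gripper":0.6},{"offset":[38.9,-44.5,-5.8],"dr":[0,0,0],"gripper":0.6},{"offset":[38.9,-44.5,-5.8],"dr":[0,0,0],"gripper":0.6},{"offset":[38.9,-44.5,-5.8],"dr":[0,0,0],"gripper":0.6},{"offset":[38.9,-44.5,-5.8],"dr":[0,0,0],"gripper":0.6},{"offset":[38.9,-44.5,-5.8],"dr":[0,0,0],"gripper":0.6},{"offset":[38.9,-44.5,-5.8],"dr":[0,0,0],"gripper":0.6},{"offset":[38.9,-44.5,-5.8],"dr":[0,0,0],"gripper":0.6}]';  python3 -m creep '[{"offset":[0,0,0],"dr":[0,0,0],"gripper":0.6},{"offset":[0,0,0],"dr":[0,0,0],"gripper":0.6}]'
python3 - <<'E'
from fit import *
ims={c:ctrl.capture(c) for c in P}
for n in("col_long","col_short"):
    for c in P:
      for d in ctrl.cut_out(n,c)[:4]:
        a,b=pca(d["pixels"]);A=onz(c,a,.033);B=onz(c,b,.033);print(c,n,round(d["score"],2),d["pixels"].sum(),a.round(1),b.round(1),"mid",((A+B)/2).round(4),"len",np.linalg.norm(A-B).round(3))
for n in("bottle","wrench","vial_rack"): print(n,[(np.round(d["centre"],1).tolist(),round(float(d["score"]),2)) for d in ctrl.landmark_of(n,"top")])
a=cv2.resize(ims["top"][182:300,165:285],None,fx=3.4,fy=3.4,interpolation=2);b=cv2.resize(ims["side"][150:245,175:290],(399*115//118,400-70),interpolation=2)
b=np.pad(b,((0,71),(0,0),(0,0)))
cv2.imwrite("pics/g6.png",np.hstack([a[:400],b[:400]]))
E
```

```text
time_s: 19.4
ee_pos: [0.2932, -0.4217, 0.2365]
tool_rot: [-0.288, 3.128, 0.003]
wrist_force: [1.0, -1.6, -0.5]
finger_gap: 0.051
gripper_force: 0.0
time_s: 19.6
ee_pos: [0.2939, -0.4209, 0.2362]
tool_rot: [0.284, -3.129, -0.004]
wrist_force: [0.8, 0.6, 0.0]
finger_gap: 0.051
gripper_force: 0.0
top col_long 0.81 604 [248.9 194.5] [261.2 264.1] mid [0.548  0.0083 0.033 ] len 0.204
top col_long 0.68 1900 [248.9 191. ] [263.4 279.4] mid [0.5313 0.0048 0.033 ] len 0.258
top col_long 0.63 586 [406.7 211.2] [459.2 258.9] mid [ 0.5387 -0.5084  0.033 ] len 0.204
side col_long 0.9 775 [306.2 354.1] [272.8 420.9] mid [ 0.5563 -0.5004  0.033 ] len 0.149
side col_long 0.82 621 [277.7 197. ] [210.7 218.2] mid [0.5479 0.0065 0.033 ] len 0.206
top col_short 0.79 386 [333.2 209.3] [294.7 214.8] mid [ 0.6002 -0.1617  0.033 ] len 0.113
top col_short 0.6 353 [190.8 220.6] [196.2 258.4] mid [0.5158 0.1846 0.033 ] len 0.11
top col_short 0.52 344 [271.7 141. ] [239.7 161.1] mid [0.7759 0.0103 0.033 ] len 0.111
side col_short 0.96 431 [266.2 236.4] [284.8 273.6] mid [ 0.5971 -0.1739  0.033 ] len 0.128
side col_short 0.71 327 [242.8 163.4] [208.9 173.7] mid [0.5173 0.1837 0.033 ] len 0.114
side col_short 0.62 229 [305.1 187.8] [330.3 201.7] mid [0.7663 0.0067 0.033 ] len 0.091
bottle [([153.5, 297.2], 0.82)]
wrench [([177.6, 355.7], 0.56)]
vial_rack [([239.8, 121.9], 0.92)]
```

View pics/g6.png

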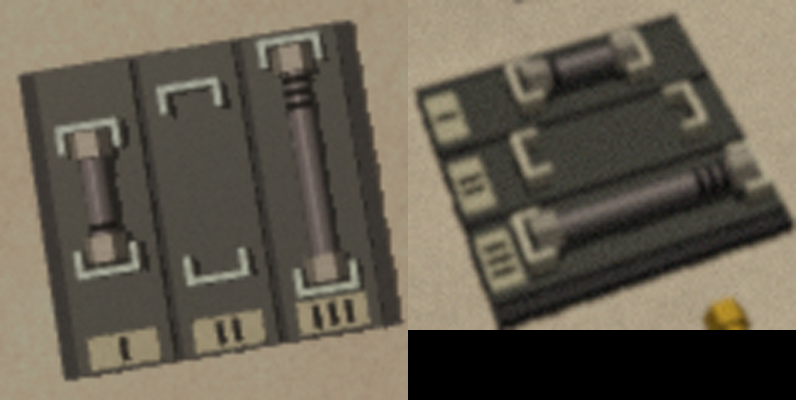

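Both views show the short column in slot I and the long column in slot III, flat between their stops. The centres are within 1–3 mm of the seats, and the bottle, wrench and vial rack have not moved.

```bash
python3 -c "
from station import ctrl
print(ctrl.hand_in())"
```

```text
the job is handed in; nothing more can be done
None
```

I handed the job in at about 20 s: the short column lies flat in the one-bar slot and the long column in the three-bar slot, both checked in two camera views, with the bottle, wrench and vial rack not moved.

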